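Pin the sprung bottle clamp open

ROBOT

A 6-joint arm with a two-finger parallel gripper is mounted at the origin on the work surface. World frame = base frame: x ahead of the robot, y to its left, z up, the work surface at z = 0. Lengths are in m, angles in rad, forces in N, time in s.
With the tool pointing down it reaches from about 0.425 to 0.95 m from the base axis. Payload 3.5 kg.
Tool frame: the origin (TCP) lies between the finger pads; the fingertips stand 22 mm ahead of it and the grasp point (between the pads) lies 3 mm ahead of it; z points along the fingers, y is the line along which they close (so a half turn about z gives the same grasp; the last joint's range is limited). The gripper opens to 85 mm and grips with 20 to 120 N. Pads are 22 mm wide; open, the fingers measure 114 mm over their backs; the gripper's body (76 mm by 85 mm) begins 54 mm behind the grasp point. The pads swing forward as they close: fully open they stand 13 mm farther back than shut.
Start: joints at [1.184, 0.286, 1.577, -0, 1.279, -0.15], TCP at [0.158, 0.656, 0.253] pointing down, gripper open.
Joint ranges: [-2.77, 2.77], [-0.9, 2.22], [0.21, 2.48], [-1.53, 4.67], [0.24, 2.81], [-2.84, 2.84]. Speed limits (rad/s): [2.79, 2.79, 3.14, 3.14, 3.14, 3.14].

INTERFACE

Orientations are given as a 3x3 rotation matrix whose columns are the frame's x, y, z axes.
In Python, from bench import r gives the robot as it stands.
- The arm moves only by the tool play_rows, never from a script. Its argument "increments" is a list of rows, each a list of 5 numbers: the shift along the tool's x, y, z in m, then the turn about the tool's z in degrees, then the opening in per cent of the stroke, from 0 (shut) to 100 (fully open). In form: [[tx, ty, tz, twist, hand], ...]. A call has 1 to 10 rows; each row is the pose to reach, as a shift and turn from the pose commanded when the call began, along the tool's axes at that moment; what a row does not reach only later rows make up. A row lasts 1/10 s, in which the tool goes at most 50 mm and 8.59 degrees, less where a joint would pass 70% of its speed; a pose out of reach is approached as far as the arm can. A call with a gripper value outside its range is refused whole. The fingers move at their own pace and stop on an object; "newtons" is the grip in N (left out, the last holds). Time passes only in rows, so rows that repeat a pose let the fingers close. It gives the time, the measured TCP pose, the force, the opening and the grip force at its end, in the units of the state.
- r.read_state(): the state, without advancing time (a new reading comes with each control period).
- r.camera(name): name is "scene" or "side" or "wrist"; returns the picture (384x512x3 uint8, red, green, blue); there is no depth.
- r.camera_params(name): a dict with "mtx" (3x3 intrinsics, pixels), "R" (3x3) and "t" (3): a world point X has camera coordinates R X + t; the wrist camera has in their place "mount" (4x4, takes a point from camera to tool coordinates, whose origin is the TCP and whose axes are the flange's). Camera axes: x right, y down, z forward; pixel columns grow to the right and rows downward; lengths in m; the calibration is good to about 2 mm. The wrist camera is an equidistant fisheye: a pixel r from the principal point sees the ray r / f radians off the axis. A picture is of the moment at which its call begins: read the wrist's pose just before it. camera_params takes no time and is no camera call.
- r.sign_off(): hands the job in; it is judged then, once.
The state is a dict: "time": time; "joint_positions": joint angles; "joint_velocities": joint speeds; "joint_torque": joint torques, N m; "position": TCP position; "tcp_rot": TCP orientation; "wrist_force": force on the tool from outside, world axes, zero at the start; "moment": the same for the moment, N m; "opening": opening from 0.0 (shut) to 1.0 (fully open); "grip_force": force on a finger pad.
Only numpy, scipy, OpenCV 4.12 (cv2) and the standard library are available. Lean on these libraries where they do the work, as an engineer would, in place of code of your own. Each camera call takes 0.05 s, during which the arm holds its last target. There are 200 camera calls.

TASK

Get the bottle clamp ready for loading: take the square-headed steel pin from the rack, swing the clamp's sprung arm open with it, and push the pin right down into the far hole of the board (the one farther from the fixed jaw), so that the arm is left leaning on the pin, held fully open. Leave the tubes in the rack, and the jar and beaker where they stand.

Things in the scene. Friction and masses are not known exactly. Their poses are not given: they have to be found in the camera images.
- pin_head (a point): centre of the square head of the loose steel pin, 90 g. Head 16 x 16 mm and 30 mm tall, its flat sides square to this point's x and y; below it a round shank 10 mm thick, 62 mm long. z points from tip to head. The pin stands tip down, 25 mm deep in a rack hole with 2 mm of play, the head's underside 37 mm above the rack's top
- pin_tip (a point): lower end of the pin's shank, on its axis, 77 mm below pin_head; the last 3 mm taper to 7 mm thick
- rack: fixed black plastic rack, 70 mm (its x) by 210 mm (its y) by 40 mm tall; origin under its centre. Three holes in a row along its y, 65 mm apart, the middle one at the centre; the pin and two tubes stand in them in any order
- board: the clamp's wooden board, fixed to the bench, 200 mm (its x) by 240 mm (its y) by 30 mm thick; origin under its centre. A fixed steel jaw 32 mm high stands on it near its +x edge; the sprung arm lies over it
- pivot (a point): axis of the arm's pivot at the level of the board's top; axes as the board. A stub with a coil spring stands 40 mm above the board here
- swing (a joint): angle of the aluminium arm about the upright pivot, rad. At 0 (shut) it points along the board's +y; it opens anticlockwise seen from above, its end moving to the board's -x, away from the fixed jaw, to a stop at 0.95. A spring returns it to 0 when let go: 2 N to start it, 5 N at 0.72, pushing 130 mm from the pivot. Leaning on the pin it reads about 0.29 in the near hole, 0.69 in the far
- swing_mid (a point): point on the arm's centre line 130 mm from the pivot, half-way up. The arm is a bar 16 mm wide reaching 165 mm from the pivot, its underside 8 mm and top 24 mm above the board. Beyond 85 mm from the pivot its sides are bare, and the space on its +x side (when shut) is free for the pin to come down and push from; nearer the pivot a rubber jaw sits there
- far_hole (a point): centre of the mouth at the board's top of the far pin hole (fully open): 130 mm from the pivot, 0.62 rad round from the board's +y towards its -x. Blind, 22 mm deep, 12.4 mm wide, 2 mm chamfer. The arm leans on the pin's shank with the side that faces the fixed jaw; its head's underside is then 40 mm above the board, and play lets it lean 0.18 rad. Axes as the board
- near_hole (a point): centre of the mouth of the near pin hole, for half open (0.22 rad round); not the one wanted
- tube_a: thin glass test tube, 10 mm thick, with a round rubber stopper 14 mm thick, standing in the rack; 85 mm long; origin at its foot. To be left alone
- tube_b: a second tube like tube_a. To be left alone
- reagent: small amber glass jar with a white cap, 48 mm wide, 85 mm tall; origin under its centre. To be left alone
- beaker: open glass beaker, 70 mm wide, 85 mm tall; origin under its centre. To be left alone

How it is judged:
On the way:
1. the arm is swung open against its spring at least as far as the far hole (value of joint swing above 0.62 rad), for 0.2 s.
At the end, for the whole second after the job is handed in: The pin stands in the far hole with its tip at least 16 mm below the board's top and within 6 mm of the hole's centre, leaning less than 0.3 rad, at rest, and the arm leans on it at an angle between 0.6 and 0.85 rad (value of joint swing between 0.6 and 0.85 rad and z of pin_tip in the frame of far_hole below -0.016 m and horizontal distance between pin_tip and far_hole below 0.006 m and angle between pin_head's own z axis and vertical below 0.3 rad and linear speed of pin below 0.02 m/s); the robot touches nothing.
It fails at once if a tube is moved more than 25 mm (distance of any of tube_a, tube_b from where it was at the start of the episode above 0.025 m).
It fails at once if the jar or the beaker is moved more than 30 mm (distance of any of reagent, beaker from where it was at the start of the episode above 0.03 m).
It also fails if it takes over 48 s, if anything falls off the work surface, if the arm or the gripper's body presses on something with over 40 N, if the wrist force passes 120 N, or if a joint passes its speed limit or range.

## Working session

There is one attempt and no reset: what is moved stays moved. The work goes in short steps, Python scripts to look and compute and a tool call to move; the robot and the scene stay as the last step left them, time stands still between calls to the robot, and variables do not carry over. Pictures are saved under pics/ and viewed, at most 10 in all, crops included, and the job is handed in when it is done.

Besides the shell and the picture viewer there is one more tool, called after "Emit:" as name([rows], argument=value, ...), one row to a line, values as JSON. play_rows: Moves the arm, as the interface text tells. Its arguments: {"type":"object","properties":{"increments":{"type":"array"},"newtons":{"type":"number"}},"required":["increments"]}

```bash
mkdir -p pics; ls
python3 - <<'E'
from bench import r
import cv2,numpy as np
s=r.read_state();print(s['time'],s['position'],s['tcp_rot'])
for n in("scene","side","wrist"):
    im=r.camera(n);cv2.imwrite(f"pics/{n}0.png",cv2.cvtColor(im,cv2.COLOR_RGB2BGR))
    print(n,{k:np.round(v,4).tolist() for k,v in r.camera_params(n).items() if not isinstance(v,str)})
a=[cv2.imread(f"pics/{n}0.png") for n in("scene","side")]
for n,i in zip(("scene","side"),a): cv2.imwrite(f"pics/{n}0b.png",cv2.resize(i,(800,600),interpolation=cv2.INTER_CUBIC))
E
```

```text
pics
0.0 [0.15808559 0.65559881 0.25192959] [[-9.72090362e-01  2.34604972e-01 -9.13444536e-04]
 [ 2.34606455e-01  9.72087949e-01 -2.19805274e-03]
 [ 3.72274325e-04 -2.35100586e-03 -9.99997167e-01]]
scene {'mtx': [[458.113, 0.0, 249.5795], [0.0, 458.113, 198.1995], [0.0, 0.0, 1.0]], 'R': [[0.6423, 0.7661, 0.0223], [0.4349, -0.3403, -0.8337], [-0.6311, 0.5452, -0.5518]], 't': [-0.3895, -0.1783, 1.879]}
side {'mtx': [[480.005, 0.0, 247.7858], [0.0, 480.005, 193.771], [0.0, 0.0, 1.0]], 'R': [[0.7748, -0.6322, -0.0022], [-0.3328, -0.4048, -0.8517], [0.5375, 0.6606, -0.524]], 't': [-0.4014, 0.2745, 0.9019]}
wrist {'mtx': [[297.3186, 0.0, 253.4991], [0.0, 297.3186, 192.3796], [0.0, 0.0, 1.0]], 'mount': [[-0.0004, -0.9532, -0.3023, 0.0777], [1.0, -0.0005, 0.0004, 0.0009], [-0.0006, -0.3023, 0.9532, -0.1212], [0.0, 0.0, 0.0, 1.0]]}
```

View pics/scene0b.png

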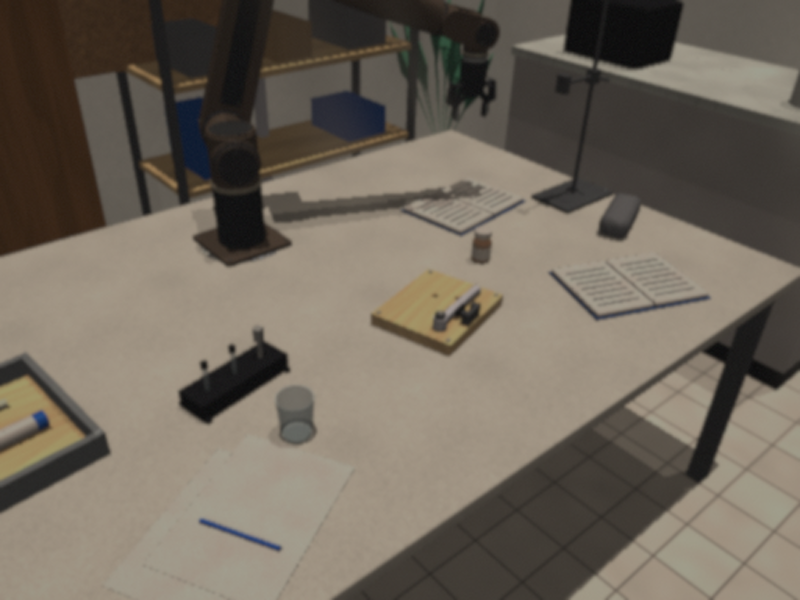

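View pics/side0b.png

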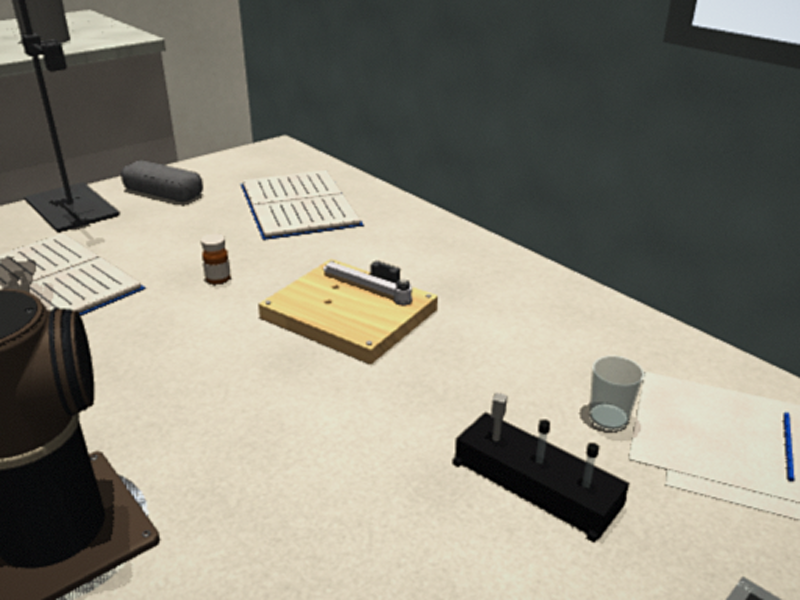

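View pics/wrist0.png

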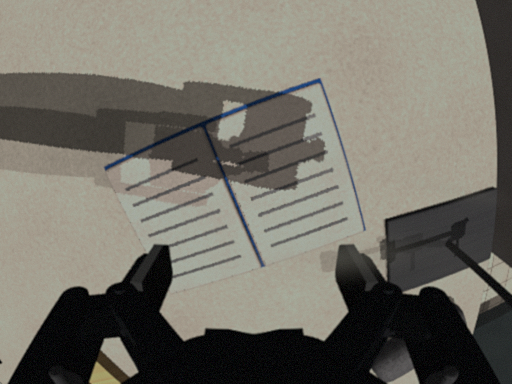

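The side view (800x600 scale) shows the pin (square steel head, at (499,400)) in the rack hole nearest the board. The stoppered tubes are at (543,428) and (592,450). The board's top corners are at (261,304), (371,348), (437,296) and (332,262). The far hole is about (328,302), the near hole (335,288) and the pivot stub (403,290). The scene view agrees: pin at (258,335), board at (373,317)-(502,299). The wrist view shows only the notebook.

```bash
cat > h.py <<'E'
import numpy as np,cv2
from scipy.optimize import least_squares
from bench import r
def proj(n,X):
    p=r.camera_params(n);c=(np.atleast_2d(X)@np.array(p['R']).T+p['t'])@np.array(p['mtx']).T
    return c[:,:2]/c[:,2:]
def ray(n,uv,z):
    p=r.camera_params(n);R=np.array(p['R']);o=-R.T@p['t']
    d=R.T@np.linalg.solve(np.array(p['mtx']),[*uv,1]);return o+d*(z-o[2])/d[2]
def wray(uv,z,s):
    p=r.camera_params('wrist');K=np.array(p['mtx']);M=np.array(p['mount'])
    x=(np.array(uv)-K[:2,2])/K[0,0];t=np.hypot(*x);d=np.r_[x/t*np.sin(t),np.cos(t)]
    T=np.array(s['tcp_rot']);o=np.array(s['position'])+T@M[:3,3];d=T@M[:3,:3]@d
    return o+d*(z-o[2])/d[2]
def wproj(X,s):
    p=r.camera_params('wrist');K=np.array(p['mtx']);M=np.array(p['mount']);T=np.array(s['tcp_rot'])
    c=((np.atleast_2d(X)-s['position'])@T-M[:3,3])@M[:3,:3]
    t=np.arctan2(np.hypot(c[:,0],c[:,1]),c[:,2]);u=c[:,:2]/np.linalg.norm(c[:,:2],axis=1)[:,None]
    return u*t[:,None]*K[0,0]+K[:2,2]
def fit(L,obs,x0):
    L=np.array(L)
    def W(q):
        c,s=np.cos(q[2]),np.sin(q[2]);return np.c_[q[0]+c*L[:,0]-s*L[:,1],q[1]+s*L[:,0]+c*L[:,1],L[:,2]]
    f=lambda q:np.concatenate([(proj(n,W(q)[i])-uv).ravel() for n,i,uv in obs])
    o=least_squares(f,x0,loss='soft_l1');return o.x,o.fun
E
python3 - <<'E'
from h import *
k=1/1.5625; S=lambda *a:np.array(a)*k
L=[(-.1,-.12,.03),(-.1,.12,.03),(.1,.12,.03),(.1,-.12,.03)]
g=np.mean([ray('side',S(261,304),.03),ray('side',S(437,296),.03)],0)
d=ray('side',S(261,304),.03)-ray('side',S(371,348),.03);yaw=np.arctan2(d[1],d[0])-np.pi/2
q,f=fit(L,[('side',[0,1,2,3],S((371,348),(261,304),(332,262),(437,296))),('scene',[0,1,2,3],S((373,317),(430,271),(502,299),(448,346)))],[g[0],g[1],yaw])
print('board',q.round(4),f.round(1))
for n,uv in (('far',(328,302)),('near',(335,288))): print(n,ray('side',S(*uv),.03).round(4))
print('far sc',ray('scene',S(434,295),.03).round(4))
print('pivot top',ray('side',S(403,286),.07).round(4),ray('scene',S(440,316),.07).round(4))
print('pin head top',ray('side',S(499,397),.107).round(4),ray('scene',S(258,328),.107).round(4))
for t in ((543,424),(592,448)):print('tube',ray('side',S(*t),.1).round(4))
print('jar',ray('side',S(215,278),0).round(4),'beaker',ray('side',S(609,420),0).round(4))
print('rack corner',[ray('side',S(*t),.04).round(3).tolist() for t in((457,440),(488,414),(627,488),(598,522))])
E
```

```text
board [0.571  0.1661 0.2663] [ 0.3 -0.  -0.9 -1.5  0.6 -3.2  1.6 -1.1 -2.5 -2.1 -1.3 -1.2  0.2 -2.
  0.1  0.1]
far [0.5333 0.1797 0.03  ]
near [0.5705 0.2107 0.03  ]
far sc [0.5374 0.1875 0.03  ]
pivot top [0.6238 0.0874 0.07  ] [0.6499 0.0968 0.07  ]
pin head top [ 0.4969 -0.2498  0.107 ] [ 0.5032 -0.2458  0.107 ]
tube [ 0.507  -0.3144  0.1   ]
tube [ 0.5187 -0.3789  0.1   ]
jar [0.4454 0.428  0.    ] beaker [ 0.684  -0.2984  0.    ]
rack corner [[0.455, -0.222, 0.04], [0.523, -0.211, 0.04], [0.554, -0.414, 0.04], [0.484, -0.425, 0.04]]
```

Emit:
play_rows([
  [-0.49, -0.38, 0, 25, 100],
  [-0.49, -0.38, 0, 25, 100],
  [-0.49, -0.38, 0, 25, 100],
  [-0.49, -0.38, 0, 25, 100],
  [-0.49, -0.38, 0, 25, 100],
  [-0.49, -0.38, 0, 25, 100],
  [-0.49, -0.38, 0, 25, 100],
  [-0.49, -0.38, 0, 25, 100],
  [-0.49, -0.38, 0, 25, 100],
  [-0.49, -0.38, 0, 25, 100],
])

```text
time: 1.15
position: [0.4712, 0.2638, 0.2532]
tcp_rot: [[-0.782, 0.623, -0.0], [0.623, 0.782, 0.0], [0.0, 0.0, -1.0]]
wrist_force: [0.6, 0.5, 0.4]
opening: 1.004
grip_force: 0.0
```

Emit:
play_rows([
  [-0.115, -0.027, 0, 0, 100],
  [-0.115, -0.027, 0, 0, 100],
  [-0.115, -0.027, 0, 0, 100],
  [-0.115, -0.027, 0, 0, 100],
  [-0.115, -0.027, 0, 0, 100],
  [-0.115, -0.027, 0, 0, 100],
])

```text
time: 1.75
position: [0.5426, 0.1741, 0.2531]
tcp_rot: [[-0.783, 0.622, -0.001], [0.622, 0.783, 0.0], [0.001, -0.0, -1.0]]
wrist_force: [-1.0, -0.0, -0.9]
opening: 1.004
grip_force: 0.0
```

```bash
cat > snap.py <<'E'
import sys,pickle
from h import *
s=r.read_state();im=r.camera('wrist');print(s['time'],np.round(s['position'],4),np.round(s['tcp_rot'],3).tolist())
n=sys.argv[1];pickle.dump(s,open(f'pics/{n}.pkl','wb'))
im=cv2.cvtColor(im,cv2.COLOR_RGB2BGR);cv2.imwrite(f'pics/{n}.png',im);cv2.imwrite(f'pics/{n}b.png',cv2.resize(im,(800,600),interpolation=cv2.INTER_CUBIC))
E
python3 snap.py w1
```

```text
1.75 [0.5426 0.1741 0.2531] [[-0.783, 0.622, -0.001], [0.622, 0.783, 0.0], [0.001, -0.0, -1.0]]
```

View pics/w1b.png

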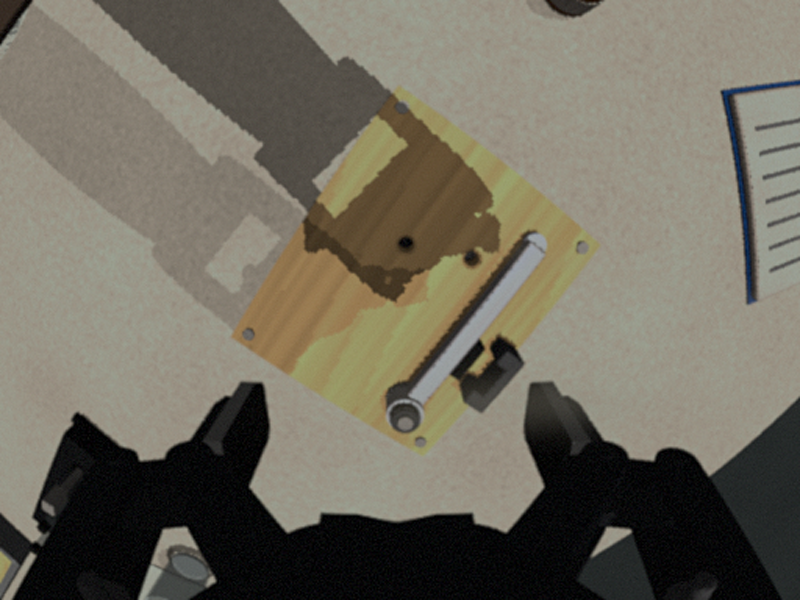

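The board is seen from above: far hole at (405,243), near hole (471,258), pivot stub top (404,421), arm end (538,240), and board corners (400,88), (597,245), (425,453), (235,335).

Run:
```python
from h import *
import pickle
s=pickle.load(open('pics/w1.pkl','rb'));k=1/1.5625
g=cv2.GaussianBlur(cv2.imread('pics/w1.png',0),(3,3),0).astype(float)
def cen(u,v,w=7):
    u,v=int(round(u*k)),int(round(v*k));p=g[v-w:v+w+1,u-w:u+w+1];m=np.clip(np.percentile(p,30)*.75-p,0,None)
    yy,xx=np.mgrid[v-w:v+w+1,u-w:u+w+1];return np.array([(m*xx).sum(),(m*yy).sum()])/m.sum()
F=cen(405,243);N=cen(471,258);print(F/k,N/k)
C=[(400,88),(597,245),(425,453),(235,335)]; L=np.array([(-.1,.12),(.1,.12),(.1,-.12),(-.1,-.12)])
W=np.array([wray(np.array(c)*k,.03,s)[:2] for c in C])
far,near=wray(F,.03,s)[:2],wray(N,.03,s)[:2];pt=wray(np.array((404,421))*k,.07,s)[:2]
print('corners',W.round(4).tolist(),[np.linalg.norm(W[i]-W[i-3]).round(4) for i in range(4)])
yaw=np.mean([np.arctan2(*(W[1]-W[0])[::-1]),np.arctan2(*(W[2]-W[3])[::-1]),np.arctan2(*(W[0]-W[3])[::-1])-np.pi/2,np.arctan2(*(W[1]-W[2])[::-1])-np.pi/2])
print('yaw',yaw,'c',W.mean(0),'far',far,'near',near,'dist',np.linalg.norm(far-near),'(51.7)','pivot',pt,np.linalg.norm(pt-far),np.linalg.norm(pt-near))
rad=lambda a:np.array([-np.sin(yaw+a),np.cos(yaw+a)])
print('pivot from holes',far-.13*rad(.62),near-.13*rad(.22))
# pin prediction from side/scene on wrist etc.
```

```text
[405.31403506 242.25636734] [470.51526718 257.27874523]
corners [[0.4427, 0.2582], [0.6309, 0.3107], [0.6968, 0.086], [0.5073, 0.032]] [np.float64(0.1954), np.float64(0.2341), np.float64(0.197), np.float64(0.2353)]
yaw 0.27825528137574024 c [0.5694267  0.17170427] far [0.53557885 0.18956801] near [0.57547886 0.22159585] dist 0.051164378644935865 (51.7) pivot [0.63695403 0.10783809] 0.13021792807123547 0.1293059403000092
pivot from holes [0.6372702  0.10858117] [0.63760504 0.10740155]
```

Emit:
play_rows([
  [-0.224, -0.351, 0, 42, 100],
  [-0.224, -0.351, 0, 42, 100],
  [-0.224, -0.351, 0, 42, 100],
  [-0.224, -0.351, 0, 42, 100],
  [-0.224, -0.351, 0, 42, 100],
  [-0.224, -0.351, 0, 42, 100],
  [-0.224, -0.351, 0, 42, 100],
  [-0.224, -0.351, 0, 42, 100],
  [-0.224, -0.351, 0, 42, 100],
  [-0.224, -0.351, 0, 42, 100],
])

```text
time: 2.8
position: [0.4998, -0.2422, 0.2533]
tcp_rot: [[-0.162, 0.987, 0.0], [0.987, 0.162, 0.0], [0.0, 0.0, -1.0]]
wrist_force: [1.0, 0.2, 0.4]
opening: 1.0
grip_force: 0.0
```

Emit:
play_rows([
  [0, 0, 0, 0, 100],
  [0, 0, 0, 0, 100],
  [0, 0, 0, 0, 100],
])

```text
time: 3.1
position: [0.5003, -0.2395, 0.2534]
tcp_rot: [[-0.166, 0.986, 0.0], [0.986, 0.166, 0.0], [0.0, 0.0, -1.0]]
wrist_force: [0.5, -0.7, -1.2]
opening: 1.003
grip_force: 0.0
```

```bash
python3 snap.py w2
```

```text
3.1 [ 0.5003 -0.2395  0.2534] [[-0.166, 0.986, 0.0], [0.986, 0.166, 0.0], [0.0, 0.0, -1.0]]
```

View pics/w2b.png

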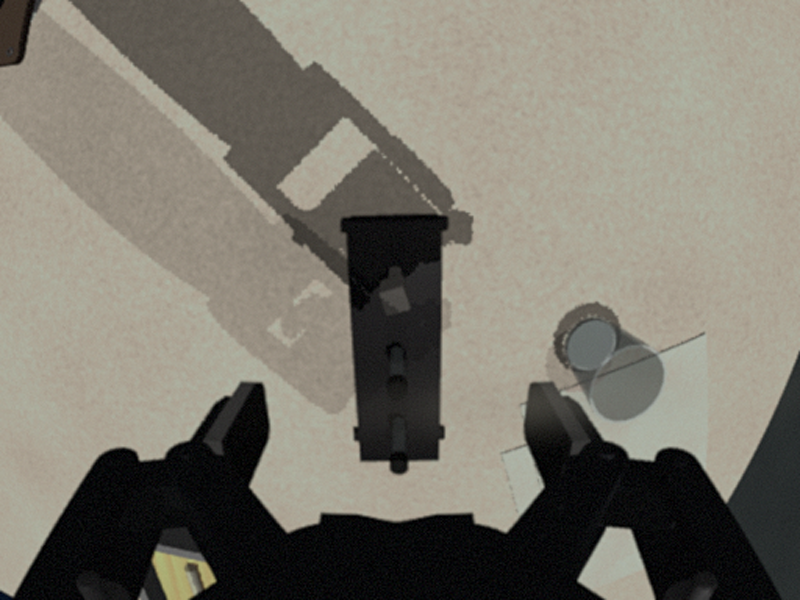

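The pin head top is at about (396,300), turned slightly against the rack, with tube stoppers at (397,380) and (399,464). I'll zoom on the head for its corners.

Run:
```python
import cv2,numpy as np
im=cv2.imread('pics/w2.png')[160:220,220:290]
im=cv2.convertScaleAbs(im,alpha=1.8)
cv2.imwrite('pics/w2c.png',cv2.resize(im,None,fx=8,fy=8,interpolation=cv2.INTER_CUBIC))
```

```text
(no output)
```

View pics/w2c.png

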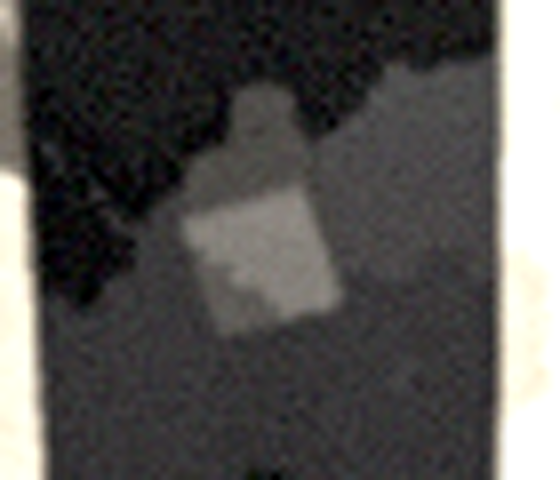

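The head's top face is clear, with crop corners (184,218), (300,188), (342,302) and (225,334), rotated about 16° in the image.

Run:
```python
from h import *
import pickle
s=pickle.load(open('pics/w2.pkl','rb'))
C=(np.array([(184,218),(300,188),(342,302),(225,334)])-3.5)/8+[220,160]
W=np.array([wray(c,.107,s)[:2] for c in C]);print(W.round(4).tolist(),[np.linalg.norm(W[i]-W[i-3])for i in range(4)],'centre',W.mean(0))
for i in range(4): d=W[(i+1)%4]-W[i];print(np.degrees(np.arctan2(d[1],d[0]))%90)
k=1/1.5625
for t in((397,380),(399,464)):print('tube',wray(np.array(t)*k,.1,s)[:2])
R=np.array(s['tcp_rot']);print('tool y',np.degrees(np.arctan2(R[1,1],R[0,1])),'shift',R.T@(np.r_[W.mean(0),.092]-s['position']))
```

```text
[[0.4904, -0.242], [0.5032, -0.2362], [0.5105, -0.2492], [0.4975, -0.2555]] [np.float64(0.01408010817489735), np.float64(0.014921697838344636), np.float64(0.01447411651082997), np.float64(0.015168084160602478)] centre [ 0.50040267 -0.24572185]
24.588351880178678
29.271337124561178
25.671650309895995
27.713137954515744
tube [ 0.51156498 -0.30219832]
tube [ 0.52473173 -0.37121981]
tool y 9.578058600217547 shift [-0.00618521 -0.0009453   0.16135502]
```

Emit:
play_rows([
  [-0.006, -0.001, 0, -8, 60],
  [-0.006, -0.001, 0, -17, 60],
  [-0.006, -0.001, 0.04, -17, 60],
  [-0.006, -0.001, 0.08, -17, 60],
  [-0.006, -0.001, 0.11, -17, 60],
  [-0.006, -0.001, 0.135, -17, 60],
  [-0.006, -0.001, 0.15, -17, 60],
  [-0.006, -0.001, 0.158, -17, 60],
  [-0.006, -0.001, 0.158, -17, 60],
  [-0.006, -0.001, 0.158, -17, 60],
])

```text
time: 4.15
position: [0.5008, -0.2478, 0.0966]
tcp_rot: [[-0.445, 0.895, 0.002], [0.895, 0.445, -0.001], [-0.002, 0.001, -1.0]]
wrist_force: [0.1, -0.4, 0.4]
opening: 0.599
grip_force: 0.0
```

Emit:
play_rows([
  [0, 0, 0, 0, 35],
  [0, 0, 0, 0, 30],
  [0, 0, 0, 0, 25],
  [0, 0, 0, 0, 15],
  [0, 0, 0, 0, 5],
  [0, 0, 0, 0, 0],
  [0, 0, 0, 0, 0],
  [0, 0, 0, 0, 0],
], newtons=80)

```text
time: 4.95
position: [0.5003, -0.2476, 0.0961]
tcp_rot: [[-0.445, 0.895, 0.001], [0.895, 0.445, -0.001], [-0.001, 0.0, -1.0]]
wrist_force: [-1.3, 1.0, 5.6]
opening: 0.172
grip_force: 77.9
```

Emit:
play_rows([
  [0, 0, -0.02, 0, 0],
  [0, 0, -0.06, 0, 0],
  [0, 0, -0.1, 0, 0],
  [0, 0, -0.12, 0, 0],
  [0, 0, -0.12, 0, 0],
  [0, 0, -0.12, 0, 0],
  [0, 0, -0.12, 0, 0],
])

```text
time: 5.65
position: [0.4987, -0.2465, 0.2124]
tcp_rot: [[-0.445, 0.895, -0.004], [0.895, 0.445, 0.003], [0.004, -0.002, -1.0]]
wrist_force: [-0.1, 0.5, -1.5]
opening: 0.174
grip_force: 78.9
```

Run:
```python
from h import *
s=r.read_state();p=np.array(s['position']);print(p,s['opening'],s['grip_force'])
for n in('side','scene'):
    im=cv2.cvtColor(r.camera(n),cv2.COLOR_RGB2BGR)
    tip=p-[0,0,.081];hd=p-[0,0,.004]
    a=proj(n,[tip,hd]);print(n,a.round(1).tolist());c=a.mean(0).astype(int);x0,y0=c-[32,24]
    cv2.imwrite(f'pics/{n}g.png',cv2.convertScaleAbs(cv2.resize(im[y0:y0+48,x0:x0+64],(400,300),interpolation=cv2.INTER_CUBIC),alpha=1.6));print(x0,y0)
cv2.imwrite('pics/g.png',np.hstack([cv2.imread('pics/sideg.png'),cv2.imread('pics/sceneg.png')]))
```

```text
[ 0.4987079  -0.24652133  0.21238961] 0.1744272024375516 78.91301035881042
side [[319.7, 243.1], [322.8, 210.2]]
289 202
scene [[163.5, 202.6], [161.3, 180.4]]
130 167
```

View pics/g.png

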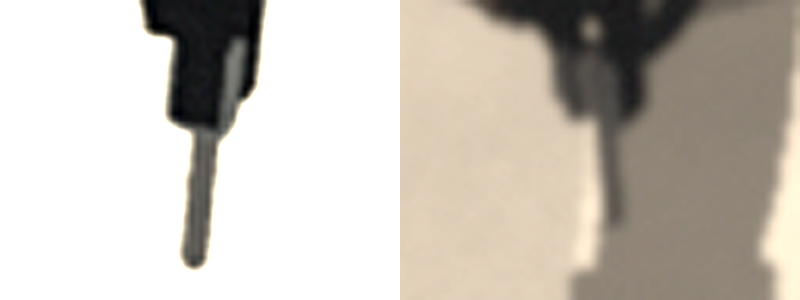

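The pin hangs straight in the grip: its tip is at side pixel (320.0,244.4), against (319.7,243.1) predicted, and at (164.2,202.8) in the scene view, against (163.5,202.6).

Emit:
play_rows([
  [0.03, 0.026, 0, -3, 0],
  [0.068, 0.06, 0, -8, 0],
  [0.106, 0.093, 0, -13, 0],
  [0.144, 0.126, 0, -18, 0],
  [0.182, 0.16, 0, -23, 0],
  [0.22, 0.193, 0, -25, 0],
  [0.258, 0.226, 0, -25, 0],
  [0.296, 0.26, 0, -25, 0],
  [0.334, 0.293, 0, -25, 0],
  [0.36, 0.316, 0, -25, 0],
])

```text
time: 6.75
position: [0.6222, 0.2185, 0.2135]
tcp_rot: [[-0.783, 0.622, -0.002], [0.622, 0.783, -0.0], [0.002, -0.002, -1.0]]
wrist_force: [0.8, -1.1, -0.2]
opening: 0.174
grip_force: 78.9
```

Emit:
play_rows([
  [0, 0, 0, 0, 0],
  [0, 0, 0, 0, 0],
  [0, 0, 0, 0, 0],
  [0, 0, 0, 0, 0],
])

```text
time: 7.15
position: [0.6224, 0.2143, 0.2148]
tcp_rot: [[-0.781, 0.625, -0.001], [0.625, 0.781, -0.0], [0.001, -0.001, -1.0]]
wrist_force: [-0.8, -0.3, -0.8]
opening: 0.172
grip_force: 78.9
```

```bash
cat > plan.py <<'E'
from h import *
s=r.read_state();p=np.array(s['position']);R=np.array(s['tcp_rot'])
print(s['time'],p.round(4),np.degrees(np.arctan2(R[1,1],R[0,1])),s['opening'],np.round(s['wrist_force'],1))
P=np.array([.637,.108]);yaw=.278
for a in(-.2,-.1,0,.1,.2,.3,.4,.5,.58,.62,.65):
    q=np.r_[P+.13*np.array([-np.sin(yaw+a),np.cos(yaw+a)]),.119]
    print(a,q.round(4),(R.T@(q-p)).round(4))
E
python3 plan.py
python3 - <<'E'
from h import *
o=least_squares(lambda X:np.r_[proj('side',X)[0]-[320.,244.4],proj('scene',X)[0]-[164.2,202.8]],[.4987,-.2465,.131]);print('tip rel tcp',o.x-[.4987,-.2465,.2124],o.fun)
E
```

```text
7.15 [0.6224 0.2143 0.2148] 51.33187929289771 0.17179652692298422 [-0.8 -0.3 -0.8]
-0.2 [0.6269 0.2376 0.119 ] [0.0111 0.0211 0.0958]
-0.1 [0.614  0.2359 0.119 ] [0.0201 0.0118 0.0958]
0 [0.6013 0.233  0.119 ] [0.0281 0.0016 0.0958]
0.1 [0.589  0.2288 0.119 ] [ 0.0351 -0.0094  0.0958]
0.2 [0.5772 0.2234 0.119 ] [ 0.041  -0.021   0.0959]
0.3 [0.566  0.2169 0.119 ] [ 0.0457 -0.0331  0.0959]
0.4 [0.5555 0.2092 0.119 ] [ 0.0491 -0.0457  0.0959]
0.5 [0.5458 0.2006 0.119 ] [ 0.0513 -0.0585  0.0959]
0.58 [0.5387 0.193  0.119 ] [ 0.0521 -0.0688  0.0959]
0.62 [0.5353 0.189  0.119 ] [ 0.0522 -0.074   0.0959]
0.65 [0.5329 0.1859 0.119 ] [ 0.0521 -0.0779  0.0959]
tip rel tcp [ 0.00070457  0.00027562 -0.08374616] [-0.26917708 -0.41523015 -0.44241     0.61118321]
```

Emit:
play_rows([
  [0.012, 0.022, 0, 0, 0],
  [0.012, 0.022, 0.02, 0, 0],
  [0.012, 0.022, 0.05, 0, 0],
  [0.012, 0.022, 0.075, 0, 0],
  [0.012, 0.022, 0.09, 0, 0],
  [0.012, 0.022, 0.096, 0, 0],
  [0.012, 0.022, 0.096, 0, 0],
  [0.012, 0.022, 0.096, 0, 0],
])

```text
time: 7.95
position: [0.6279, 0.2403, 0.1209]
tcp_rot: [[-0.782, 0.624, 0.002], [0.624, 0.782, 0.001], [-0.002, 0.002, -1.0]]
wrist_force: [0.2, 0.4, -1.2]
opening: 0.175
grip_force: 78.9
```

```bash
python3 plan.py
```

```text
7.95 [0.6279 0.2403 0.1209] 51.4085304251246 0.1749286762557599 [ 0.2  0.4 -1.2]
-0.2 [0.6269 0.2376 0.119 ] [-0.0008 -0.0028  0.0019]
-0.1 [0.614  0.2359 0.119 ] [ 0.0082 -0.0121  0.0019]
0 [0.6013 0.233  0.119 ] [ 0.0163 -0.0223  0.0019]
0.1 [0.589  0.2288 0.119 ] [ 0.0233 -0.0332  0.0018]
0.2 [0.5772 0.2234 0.119 ] [ 0.0292 -0.0448  0.0018]
0.3 [0.566  0.2169 0.119 ] [ 0.0338 -0.0569  0.0018]
0.4 [0.5555 0.2092 0.119 ] [ 0.0373 -0.0695  0.0018]
0.5 [0.5458 0.2006 0.119 ] [ 0.0395 -0.0823  0.0017]
0.58 [0.5387 0.193  0.119 ] [ 0.0403 -0.0926  0.0017]
0.62 [0.5353 0.189  0.119 ] [ 0.0404 -0.0978  0.0017]
0.65 [0.5329 0.1859 0.119 ] [ 0.0404 -0.1017  0.0017]
```

Free so far (no contact). Next, sweep the arm open along the arc.

Emit:
play_rows([
  [0.008, -0.012, 0.001, 0, 0],
  [0.016, -0.022, 0.001, 0, 0],
  [0.023, -0.033, 0.001, 0, 0],
  [0.029, -0.045, 0.001, 0, 0],
  [0.034, -0.057, 0.001, 0, 0],
  [0.037, -0.07, 0.001, 0, 0],
  [0.0395, -0.082, 0.001, 0, 0],
  [0.04, -0.0925, 0.001, 0, 0],
  [0.0405, -0.098, 0.001, 0, 0],
  [0.0405, -0.098, 0.001, 0, 0],
], newtons=100)

```text
time: 8.95
position: [0.5348, 0.189, 0.1195]
tcp_rot: [[-0.781, 0.624, 0.002], [0.624, 0.781, 0.001], [-0.001, 0.002, -1.0]]
wrist_force: [3.3, 2.9, 2.3]
opening: 0.166
grip_force: 98.5
```

Emit:
play_rows([
  [0, 0, 0, 0, 0],
  [0, 0, 0, 0, 0],
  [0, 0, 0, 0, 0],
])

```text
time: 9.25
position: [0.5344, 0.1894, 0.1183]
tcp_rot: [[-0.782, 0.623, -0.0], [0.623, 0.782, 0.0], [0.0, 0.0, -1.0]]
wrist_force: [3.9, 2.7, 1.7]
opening: 0.173
grip_force: 98.5
```

```bash
python3 plan.py|grep -v '^0.[1-4]'
python3 - <<'E'
from h import *
s=r.read_state();p=np.array(s['position'])
L=[]
for n in('side','scene'):
    im=cv2.cvtColor(r.camera(n),cv2.COLOR_RGB2BGR)
    a=proj(n,[p-[0,0,.083],[.5355,.1895,.03],[.637,.108,.07]]);print(n,a.round(1).tolist());c=a[0].astype(int);x0,y0=c-[32,30];print(x0,y0)
    L.append(cv2.convertScaleAbs(cv2.resize(im[y0:y0+48,x0:x0+64],(400,300),interpolation=cv2.INTER_CUBIC),alpha=1.5))
cv2.imwrite('pics/p.png',np.hstack(L))
E
```

```text
9.25 [0.5344 0.1894 0.1183] 51.439113535022265 0.17339580122117892 [3.9 2.7 1.7]
-0.2 [0.6269 0.2376 0.119 ] [-0.0422  0.0954 -0.0007]
-0.1 [0.614  0.2359 0.119 ] [-0.0332  0.0861 -0.0007]
0 [0.6013 0.233  0.119 ] [-0.0251  0.0759 -0.0007]
0.5 [0.5458 0.2006 0.119 ] [-0.0019  0.0159 -0.0007]
0.58 [0.5387 0.193  0.119 ] [-0.0011  0.0055 -0.0007]
0.62 [0.5353 0.189  0.119 ] [-0.001   0.0003 -0.0007]
0.65 [0.5329 0.1859 0.119 ] [-0.001  -0.0036 -0.0007]
side [[208.1, 190.0], [208.5, 191.6], [256.7, 178.4]]
176 160
scene [[277.6, 187.0], [277.8, 188.4], [281.4, 199.3]]
245 156
```

View pics/p.png

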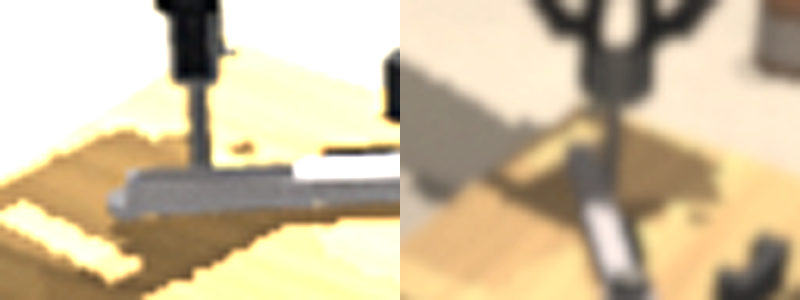

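The arm is held open (about 4.8 N of spring force), with the pin at (200,150) in the left crop, behind the arm and over the hole. I'll lower it gently.

Emit:
play_rows([
  [-0.001, 0.0005, 0.003, 0, 0],
  [-0.001, 0.0005, 0.006, 0, 0],
  [-0.001, 0.0005, 0.009, 0, 0],
  [-0.001, 0.0005, 0.012, 0, 0],
  [-0.001, 0.0005, 0.014, 0, 0],
  [-0.001, 0.0005, 0.014, 0, 0],
])

```text
time: 9.95
position: [0.536, 0.1882, 0.1043]
tcp_rot: [[-0.782, 0.623, 0.002], [0.623, 0.782, -0.001], [-0.002, 0.0, -1.0]]
wrist_force: [5.1, 0.5, 1.8]
opening: 0.17
grip_force: 98.9
```

No upward force with the tip nominally 9 mm below the mouth, so it has entered. Continuing down.

Emit:
play_rows([
  [0, 0, 0.003, 0, 0],
  [0, 0, 0.006, 0, 0],
  [0, 0, 0.009, 0, 0],
  [0, 0, 0.011, 0, 0],
  [0, 0, 0.0125, 0, 0],
  [0, 0, 0.0125, 0, 0],
])

```text
time: 10.55
position: [0.536, 0.1882, 0.0919]
tcp_rot: [[-0.782, 0.623, 0.002], [0.623, 0.782, -0.001], [-0.002, 0.0, -1.0]]
wrist_force: [5.7, -1.0, 4.6]
opening: 0.169
grip_force: 99.1
```

Emit:
play_rows([
  [0, 0, 0.001, 0, 0],
  [0, 0, 0.002, 0, 0],
  [0, 0, 0.003, 0, 0],
  [0, 0, 0.003, 0, 0],
])

```text
time: 10.95
position: [0.5361, 0.1882, 0.0892]
tcp_rot: [[-0.782, 0.623, 0.002], [0.623, 0.782, -0.001], [-0.002, 0.0, -1.0]]
wrist_force: [5.8, -0.9, 4.3]
opening: 0.173
grip_force: 99.2
```

Emit:
play_rows([
  [0, 0, 0.001, 0, 0],
  [0, 0, 0.002, 0, 0],
  [0, 0, 0.002, 0, 0],
])

```text
time: 11.25
position: [0.5364, 0.1883, 0.089]
tcp_rot: [[-0.782, 0.623, 0.001], [0.623, 0.782, -0.001], [-0.002, -0.0, -1.0]]
wrist_force: [3.0, -1.6, 13.6]
opening: 0.169
grip_force: 100.6
```

The pin has bottomed: z stopped at 0.089 and the upward force rose to 13.6 N. Release and rise.

Emit:
play_rows([
  [0, 0, -0.001, 0, 0],
  [0, 0, -0.001, 0, 25],
  [0, 0, -0.001, 0, 35],
  [0, 0, -0.001, 0, 50],
  [0, 0, -0.001, 0, 50],
  [0, 0, -0.03, 0, 50],
  [0, 0, -0.07, 0, 60],
  [0, 0, -0.11, 0, 60],
  [0, 0, -0.15, 0, 60],
  [0, 0, -0.15, 0, 60],
], newtons=40)

```text
time: 12.25
position: [0.5381, 0.1893, 0.2438]
tcp_rot: [[-0.782, 0.623, 0.011], [0.623, 0.782, 0.002], [-0.008, 0.008, -1.0]]
wrist_force: [0.8, 1.0, 1.1]
opening: 0.6
grip_force: 0.0
```

Run:
```python
from h import *
s=r.read_state();print(s['time'],np.round(s['position'],4),s['opening'])
L=[]
for n in('side','scene'):
    im=cv2.cvtColor(r.camera(n),cv2.COLOR_RGB2BGR);x0,y0=proj(n,[.55,.18,.05])[0].astype(int)-[40,36]
    L.append(cv2.convertScaleAbs(cv2.resize(im[y0:y0+72,x0:x0+80],(400,360),interpolation=cv2.INTER_CUBIC),alpha=1.4));print(n,x0,y0,proj(n,[[.5355,.1895,.1],[.5355,.1895,.07],[.5355,.1895,.03]]).round(1).tolist())
cv2.imwrite('pics/f.png',np.hstack(L))
```

```text
12.25 [0.5381 0.1893 0.2438] 0.5999722414673467
side 174 148 [[207.3, 168.8], [207.8, 178.7], [208.5, 191.6]]
scene 238 150 [[278.9, 171.3], [278.4, 178.7], [277.8, 188.4]]
```

View pics/f.png

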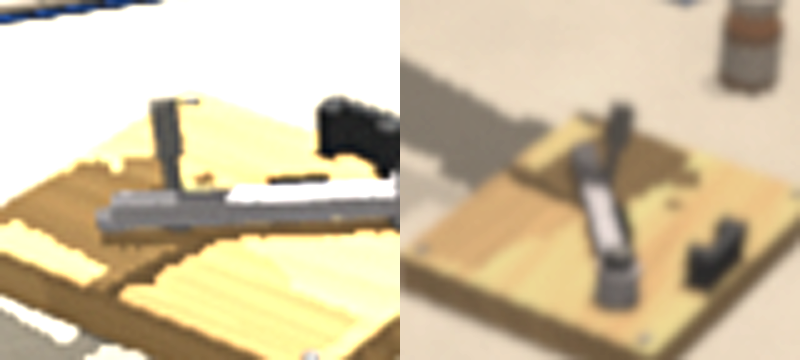

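The pin head top is at side pixel (207,168), against (207.3,168.8) expected for a seated pin. The arm rests against the shank and the gripper is clear.

Emit:
play_rows([
  [0, 0, 0, 0, 60],
  [0, 0, 0, 0, 60],
  [0, 0, 0, 0, 60],
])

```text
time: 12.65
position: [0.5345, 0.1886, 0.2349]
tcp_rot: [[-0.782, 0.623, -0.003], [0.623, 0.782, -0.001], [0.002, -0.003, -1.0]]
wrist_force: [-0.6, -0.1, -0.7]
opening: 0.6
grip_force: 0.0
```

```bash
python3 -c "
from bench import r
print(r.sign_off())"
```

```text
the job is handed in; nothing more can be done
None
```

I put the pin fully down in the far hole, with the clamp arm leaning on it fully open, and handed the job in at about 12.7 s; the hand-in returned no verdict.

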